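Comb the scattered dowels square to the batten

ROBOT

A 6-joint arm with a two-finger parallel gripper is mounted at the origin on the work surface. World frame = base frame: x ahead of the robot, y to its left, z up, the work surface at z = 0. Lengths are in mm, angles in rad, forces in N, time in s.
With the tool pointing down it reaches from about 350 to 800 mm from the base axis. Payload 7.3 kg.
Tool frame: the origin (TCP) lies midway between the tips of the shut fingers; the grasp point (between the pads) lies arm.grip_point_offset behind it (arm.grip_point_offset is the distance from the TCP to the grasp point, in mm); z points along the fingers, y is the line along which they close (so a half turn about z gives the same grasp; the last joint's range is limited). The gripper opens to 85 mm and grips with 20 to 120 N. Pads are 22 mm wide; open, the fingers measure 114 mm over their backs; the gripper's body (76 mm by 85 mm) begins 54 mm behind the grasp point. The pads swing forward as they close: fully open they stand 13 mm farther back than shut.
Start: joints at [-1.251, 0.342, 1.524, -0, 1.275, -0.146], TCP at [235.821, -469.076, 231.322] pointing down, gripper open.
Joint ranges: [-2.53, 2.53], [-0.77, 2.02], [0.04, 2.7], [-1, 4.14], [0.28, 2.66], [-3.11, 3.11]. Speed limits (rad/s): [2.57, 2.57, 3.14, 3.14, 3.14, 3.14].

INTERFACE

Orientations are given as a 3x3 rotation matrix whose columns are the frame's x, y, z axes.
In Python, from bench import arm, vision gives the robot as it stands.
- The arm moves only by the tool step_arm, never from a script. Its argument "plan" is a list of rows, each an object with "linear": the shift along the tool's x, y, z in m, a list of three; "turn": the turn, a rotation vector about the tool's x, y, z in rad, a list of three; "hand": the gripper command: -1 is shut, 1 is fully open, values between are in proportion. In form: [{"linear": [tx, ty, tz], "turn": [wx, wy, wz], "hand": hand}, ...]. A call has 1 to 5 rows; each row shifts and turns the commanded pose from where the row before left it, along the tool's axes as they then stand; what a row does not reach is not made up. A row lasts 1/12 s, in which the tool goes at most 41.7 mm and 7.16 degrees, less where a joint would pass 70% of its speed; a pose out of reach is approached as far as the arm can. A call is refused whole if a number of a shift passes 0.0417 or a number of a turn 0.125, either way. A call with a gripper value outside its range is refused whole. The fingers move at their own pace and stop on an object; the grip force is fixed at half the most. Time passes only in rows, so rows that do not move let the fingers close. It gives the time, the measured TCP pose, the force, the opening and the grip force at its end, in the units of the state.
- arm.read_state(): the state, without advancing time (a new reading comes with each control period).
- vision.get_image(name): name is "scene" or "top"; returns a dict with "image" (400x640x3 uint8, red, green, blue), "depth" (400x640 float32, mm along the optical axis (not along the pixel's ray), 0 where there is no reading), "fov_y" (degrees; the focal length in pixels is half the picture's height over the tangent of half this angle, whatever the lens; pixels are square), "cx", "cy" (the principal point, pixels), "k1" (the pictures are not rectified: a ray, as slopes to the right and down, at radius r is drawn at 1 + k1 r^2 times it, then the intrinsics apply), "position" and "rotation" of the camera in the world. Camera axes: x right, y up, looking along -z (the intrinsics and any distortion apply to the point x, -y, -z); pixel columns grow to the right and rows downward; lengths in mm; the calibration is good to about 2 mm. A picture is of the moment at which its call begins.
- arm.job_done(): hands the job in; it is judged then, once.
The state is a dict: "time_s": time; "qpos": joint angles; "dq": joint speeds; "joint_efforts": joint torques, N m; "tcp_pos": TCP position; "tool_rot": TCP orientation; "force": force on the tool from outside, world axes, zero at the start; "ft_torque": the same for the moment, N m; "grip_width": finger opening in mm; "gripper_force": force on a finger pad.
Only numpy, scipy, OpenCV 4.12 (cv2) and the standard library are available. Lean on these libraries where they do the work, as an engineer would, in place of code of your own. Each camera call takes 0.05 s, during which the arm holds its last target. There are 200 camera calls.

TASK

Pick up the orange toothed rake by its black grip and, with it, comb the two scattered wooden dowels towards the robot, up against the red batten, so that they lie flat in two neat rows parallel to the batten, close up to it and not past its ends. Move the dowels only with the held rake, never with the fingers. Then lift the rake away and stand it on its teeth on the bench, at least a hand's breadth clear of the dowels.

Things in the scene. Friction and masses are not known exactly. Their poses are not given: they have to be found in the camera images.
- rake_grip (a point): Rake, 0.2 kg, standing loose on its teeth, left or right; same from both sides. Point: middle of its black grip, 57.5 mm above the teeth's lower ends. z up, y along the head, x across it (combing direction). Orange head and its 9 teeth (10 mm wide, 9 mm gaps): 162 mm (y) x 36 mm (x), from the bench up to 30 mm. Grip: 24 mm thick (x), 90 mm long (y), 30 to 85 mm high; pinch its 24 mm from above.
- dowel_a_mid (a point): Centre of a loose square pale wood dowel with blue-painted ends, 12 x 12 mm, 150 mm long along its y axis, about 18 g, lying flat on the bench (centre 6 mm up), skewed by 10 to 26 degrees to the batten and 6 to 20 cm beyond it.
- dowel_b_mid (a point): Centre of the second such dowel, with green-painted ends; same sizes and axes. Either dowel may be the one nearer to the batten.
- batten: Red straight batten screwed to the bench, a fixed stop in front of the robot: 300 mm long along its y axis, 20 mm wide (x), 16 mm high (z). Origin at the centre of its underside, on the bench. Its x axis points away from the robot, towards the dowels; the face to comb against lies at x = +10 mm. It stands turned by up to 15 degrees.
There are look-alikes about, which are no part of the job. Of the things shaped like the part that bears rake_grip, the orange one is meant.

How it is judged (in metres and radians):
On the way, in this order (a step that is already met when the one before it is completed fails the run):
1. the rake is held in the fingers and carried from its place (contact force between the fingers and rake above 1 N and distance of rake_grip from where it was at the start of the episode above 0.05 m), for 0.1 s.
2. with the held rake still down beside them, both dowels have been combed into rows parallel and close to the batten (contact force between the fingers and rake above 1 N and height (world z) of rake_grip below 0.075 m and x of rake_grip in the frame of batten below 0.11 m and angle between the y axis of each of dowel_a_mid, dowel_b_mid and the y axis of batten, either way round below 0.175 rad and x of dowel_a_mid in the frame of batten between 0.01 and 0.055 m and y of dowel_a_mid in the frame of batten between -0.075 and 0.075 m and height (world z) of each of dowel_a_mid, dowel_b_mid below 0.012 m and x of dowel_b_mid in the frame of batten between 0.01 and 0.055 m and y of dowel_b_mid in the frame of batten between -0.075 and 0.075 m), for 0.1 s.
At the end, for the whole second after the job is handed in: Both dowels lie flat beyond the batten, parallel to it within 10 degrees, centres within 45 mm of its face and 75 mm of its middle lengthwise; the rake stands released and still on its teeth, its middle over 90 mm from each dowel's middle (angle between the y axis of each of dowel_a_mid, dowel_b_mid and the y axis of batten, either way round below 0.175 rad and x of dowel_a_mid in the frame of batten between 0.01 and 0.055 m and y of dowel_a_mid in the frame of batten between -0.075 and 0.075 m and height (world z) of each of dowel_a_mid, dowel_b_mid below 0.012 m and x of dowel_b_mid in the frame of batten between 0.01 and 0.055 m and y of dowel_b_mid in the frame of batten between -0.075 and 0.075 m and linear speed of each of dowel_a, dowel_b, rake below 0.03 m/s and angle between rake_grip's own z axis and vertical below 0.17 rad and height (world z) of rake_grip below 0.066 m and horizontal distance between rake_grip and dowel_a_mid above 0.09 m and horizontal distance between rake_grip and dowel_b_mid above 0.09 m); the robot touches nothing.
It fails at once if a finger pushes a dowel (contact force between the fingers and dowel_a above 0.5 N or contact force between the fingers and dowel_b above 0.5 N).
It also fails if it takes over 48 s, if anything falls off the work surface, if the arm or the gripper's body presses on something with over 40 N, if the wrist force passes 120 N, or if a joint passes its speed limit or range.

## Working session

There is one attempt and no reset: what is moved stays moved. The work goes in short steps, Python scripts to look and compute and a tool call to move; the robot and the scene stay as the last step left them, time stands still between calls to the robot, and variables do not carry over. Pictures are saved under pics/ and viewed, at most 10 in all, crops included, and the job is handed in when it is done.

Besides the shell and the picture viewer there is one more tool, called as name(argument=value, ...), one argument or row to a line, values as JSON. step_arm: Moves the arm, as the interface text tells. Its arguments: {"type":"object","properties":{"plan":{"type":"array","items":{"type":"object","properties":{"linear":{"type":"array","items":{"type":"number"}},"turn":{"type":"array","items":{"type":"number"}},"hand":{"type":"number"}}}}},"required":["plan"]}

```bash
mkdir -p pics
cat > h.py <<'E'
import numpy as np,cv2
from bench import arm,vision
def pts(d):
    h,w=d['depth'].shape;f=h/2/np.tan(np.radians(d['fov_y'])/2)
    u,v=np.meshgrid(np.arange(w),np.arange(h))
    K=np.array([[f,0,d['cx']],[0,f,d['cy']],[0,0,1.]])
    n=cv2.undistortPoints(np.stack([u,v],-1).reshape(-1,1,2).astype(float),K,np.array([d['k1'],0,0,0,0.])).reshape(h,w,2)
    z=d['depth'].astype(float)
    P=np.stack([n[...,0]*z,-n[...,1]*z,-z],-1)
    return P@np.array(d['rotation']).T+np.array(d['position'])
def save(d,n): cv2.imwrite('pics/'+n,d['image'][...,::-1])
E
python3 - <<'E'
from h import *
for n in('top','scene'):
    d=vision.get_image(n);save(d,n+'0.png');np.save(n+'0.npy',pts(d));print(d['position'],d['fov_y'],d['k1'])
s=arm.read_state();print(arm.grip_point_offset,s['tool_rot'],s['grip_width'],s['time_s'])
E
```

```text
[ 393.38806106  192.96133809 1392.17966495] 53.208808889960295 -0.07923443880342756
[1399.40088462  573.12459755 1109.09313881] 44.89614088398871 -0.03479824080101471
18.700000000000003 [[ 8.93477614e-01  4.49107529e-01 -4.26409564e-04]
 [ 4.49107680e-01 -8.93476655e-01  1.32592718e-03]
 [ 2.14496888e-04 -1.37619006e-03 -9.99999030e-01]] 85.69459689985202 0.1
```

View pics/top0.png

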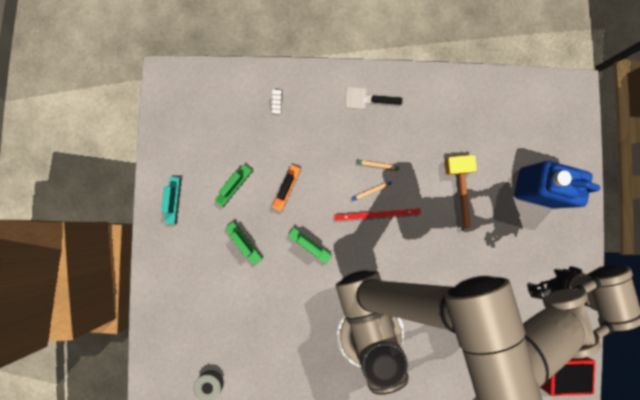

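View pics/scene0.png

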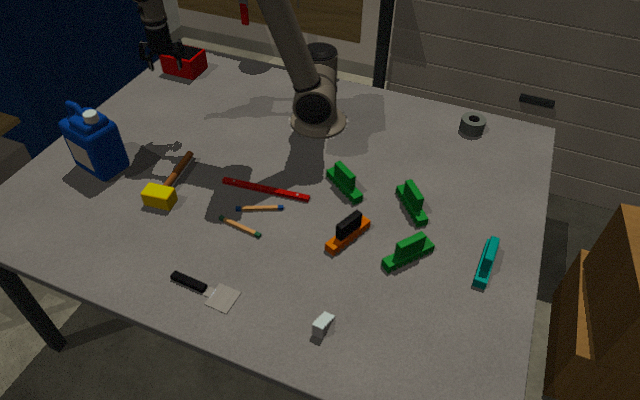

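The top view shows the orange rake at (286,188), the red batten from (336,217) to (420,211), the blue-ended dowel at (371,190) and the green-ended one at (377,164). Green and teal look-alikes stand to the left.

```bash
cat >> h.py <<'E'
def line(p):
    c=p.mean(0);_,_,vt=np.linalg.svd(p[:,:2]-c[:2],full_matrices=False)
    a=vt[0]*np.sign(vt[0][1]);q=(p[:,:2]-c[:2])@np.c_[a,[-a[1],a[0]]]
    mid=c[:2]+a*(q[:,0].max()+q[:,0].min())/2
    return mid.round(1),np.degrees(np.arctan2(-a[0],a[1])).round(1),np.ptp(q,axis=0).round(0),np.percentile(p[:,2],[10,50,90]).round(1),len(p)
def measure(d,P,x0=300,x1=900,y0=-300,y1=500):
    hsv=cv2.cvtColor(d['image'],cv2.COLOR_RGB2HSV);H,S,V=[hsv[...,i].astype(int) for i in range(3)]
    R=(P[...,0]>x0)&(P[...,0]<x1)&(P[...,1]>y0)&(P[...,1]<y1)&(P[...,2]<110)
    M=dict(batten=((H<5)|(H>175))&(S>150)&(V>90),orange=(H>=6)&(H<=17)&(S>160)&(V>100),wood=(H>=8)&(H<=24)&(S>50)&(S<165)&(V>110))
    for n,m in M.items():
        k,L,st,_=cv2.connectedComponentsWithStats((m&R).astype(np.uint8),connectivity=8)
        for i in range(1,k):
            if st[i,4]>=25: print(n,st[i,:4],*line(P[L==i]))
E
python3 - <<'E'
from h import *
for n in('top','scene'):
    I=cv2.imread(f'pics/{n}0.png')[...,::-1].copy();print(n);measure(dict(image=I),np.load(n+'0.npy'))
P=np.load('top0.npy')
for uv in [(357,162),(397,167),(389,184),(353,198),(286,180),(286,190)]: print(uv,P[uv[1],uv[0]].round(1))
print(arm.read_state()['tcp_pos'])
E
```

```text
top
batten [335 209  85  11] [420.8 -11.1] 5.5 [294.  21.] [10.4 14.9 18.6] 446
orange [273 166  27  44] [505.  301.2] 67.2 [161.  33.] [25.5 29.6 38.6] 252
orange [459 174   5  21] [ 530.5 -296.1] -86.6 [69. 11.] [34.3 38.2 42.6] 56
wood [361 160  33   9] [594.8  -9. ] -6.0 [113.  21.] [-2.4  8.3 13.6] 182
wood [444 160  13  16] [ 581.9 -254.2] -51.9 [66. 36.] [-2.4  8.1 27.6] 38
wood [271 164  31  49] [503.2 300.8] 66.5 [176.  47.] [-4.   1.8 29.2] 176
wood [460 174   4  13] [ 544.4 -296.2] 89.7 [42.  9.] [35.3 39.2 43.5] 29
wood [356 182  31  17] [502.9   9.9] 25.1 [115.  21.] [-3.3  8.8 13.6] 186
scene
batten [274 189  36  11] [410.6  77.3] 5.7 [117.  38.] [11.4 14.7 17.5] 151
orange [360 215  10  14] [435.5 333.8] -84.2 [76. 26.] [25.1 27.9 30.5] 71
orange [325 236  13  14] [550.  270.2] -64.4 [71. 32.] [24.  27.9 30.4] 89
wood [242 204  36   5] [496.7   7.8] 30.3 [109.  34.] [-2.1  9.8 13.3] 119
wood [226 219  30  15] [590.1  -7.7] -6.4 [101.  27.] [-0.5  9.3 13.2] 124
(357, 162) [600.1  62.5  14.3]
(397, 167) [587.1 -78.6   8.5]
(389, 184) [525.7 -49.5  17.7]
(353, 198) [474.4  74.1  13.3]
(286, 180) [524.7 302.2  78.9]
(286, 190) [491.4 301.1  81.2]
[ 235.69659582 -468.71735012  230.68703328]
```

```bash
cat >> h.py <<'E'
from scipy.spatial.transform import Rotation as Ro
def plan(x,y,z,yaw,n):
    "n equal rows to TCP x,y,z (mm) with tool y at yaw (deg, world)"
    s=arm.read_state();R=np.array(s['tool_rot']);p=np.array(s['tcp_pos'])
    c,q=np.cos(np.radians(yaw)),np.sin(np.radians(yaw))
    T=np.array([[-q,c,0],[c,q,0],[0,0,-1.]])
    w=Ro.from_matrix(R.T@T).as_rotvec()/n
    A=sum(Ro.from_rotvec(w*k).as_matrix() for k in range(n))
    t=np.linalg.solve(A,R.T@(np.array([x,y,z])-p))/1000
    print('t',s['time_s'],'tcp',p.round(1),'yaw',np.degrees(np.arctan2(R[1,1],R[0,1])).round(1),'tilt',R[:2,2].round(4),'F',np.round(s['force'],1),'w',round(s['grip_width'],1))
    print(n,'rows: linear',t.round(4),'|t|',np.linalg.norm(t).round(4),'turn',w.round(4))
E
python3 - <<'E'
from h import *
plan(504,301,150,67,30)
E
```

```text
t 0.1 tcp [ 235.7 -468.7  230.7] yaw -63.3 tilt [-0.0004  0.0013] F [ 0.3  0.3 -0.1] w 85.7
30 rows: linear [0.0322 0.011  0.0027] |t| 0.0341 turn [-0.     -0.0001 -0.0758]
```

step_arm(
  plan=[
    {"linear": [0.0322,0.011,0.0027],"turn": [0,0,-0.0758],"hand": 1},
    {"linear": [0.0322,0.011,0.0027],"turn": [0,0,-0.0758],"hand": 1},
    {"linear": [0.0322,0.011,0.0027],"turn": [0,0,-0.0758],"hand": 1},
    {"linear": [0.0322,0.011,0.0027],"turn": [0,0,-0.0758],"hand": 1},
    {"linear": [0.0322,0.011,0.0027],"turn": [0,0,-0.0758],"hand": 1},
  ],
)

```text
time_s: 0.52
tcp_pos: [399.4, -420.5, 217.1]
tool_rot: [[0.661, 0.75, -0.0], [0.75, -0.661, 0.001], [0.0, -0.001, -1.0]]
force: [-0.4, -0.8, 0.2]
grip_width: 85.7
gripper_force: 0.0
```

step_arm(
  plan=[
    {"linear": [0.0322,0.011,0.0027],"turn": [0,0,-0.0758],"hand": 1},
    {"linear": [0.0322,0.011,0.0027],"turn": [0,0,-0.0758],"hand": 1},
    {"linear": [0.0322,0.011,0.0027],"turn": [0,0,-0.0758],"hand": 1},
    {"linear": [0.0322,0.011,0.0027],"turn": [0,0,-0.0758],"hand": 1},
    {"linear": [0.0322,0.011,0.0027],"turn": [0,0,-0.0758],"hand": 1},
  ],
)

```text
time_s: 0.93
tcp_pos: [532.0, -315.2, 203.5]
tool_rot: [[0.337, 0.942, -0.001], [0.942, -0.337, 0.0], [0.0, -0.001, -1.0]]
force: [0.3, -0.1, 0.0]
grip_width: 85.2
gripper_force: 0.0
```

step_arm(
  plan=[
    {"linear": [0.0322,0.011,0.0027],"turn": [0,0,-0.0758],"hand": 1},
    {"linear": [0.0322,0.011,0.0027],"turn": [0,0,-0.0758],"hand": 1},
    {"linear": [0.0322,0.011,0.0027],"turn": [0,0,-0.0758],"hand": 1},
    {"linear": [0.0322,0.011,0.0027],"turn": [0,0,-0.0758],"hand": 1},
    {"linear": [0.0322,0.011,0.0027],"turn": [0,0,-0.0758],"hand": 1},
  ],
)

```text
time_s: 1.35
tcp_pos: [616.2, -168.4, 189.9]
tool_rot: [[-0.036, 0.999, -0.001], [0.999, 0.036, 0.0], [0.0, -0.001, -1.0]]
force: [1.0, 0.3, -0.5]
grip_width: 85.4
gripper_force: 0.0
```

step_arm(
  plan=[
    {"linear": [0.0322,0.011,0.0027],"turn": [0,0,-0.0758],"hand": 1},
    {"linear": [0.0322,0.011,0.0027],"turn": [0,0,-0.0758],"hand": 1},
    {"linear": [0.0322,0.011,0.0027],"turn": [0,0,-0.0758],"hand": 1},
    {"linear": [0.0322,0.011,0.0027],"turn": [0,0,-0.0758],"hand": 1},
    {"linear": [0.0322,0.011,0.0027],"turn": [0,0,-0.0758],"hand": 1},
  ],
)

```text
time_s: 1.77
tcp_pos: [640.2, -0.9, 176.4]
tool_rot: [[-0.403, 0.915, -0.001], [0.915, 0.403, 0.0], [0.0, -0.001, -1.0]]
force: [0.5, -0.2, 0.6]
grip_width: 85.3
gripper_force: 0.0
```

step_arm(
  plan=[
    {"linear": [0.0322,0.011,0.0027],"turn": [0,0,-0.0758],"hand": 1},
    {"linear": [0.0322,0.011,0.0027],"turn": [0,0,-0.0758],"hand": 1},
    {"linear": [0.0322,0.011,0.0027],"turn": [0,0,-0.0758],"hand": 1},
    {"linear": [0.0322,0.011,0.0027],"turn": [0,0,-0.0758],"hand": 1},
    {"linear": [0.0322,0.011,0.0027],"turn": [0,0,-0.0758],"hand": 1},
  ],
)

```text
time_s: 2.18
tcp_pos: [600.4, 163.7, 163.0]
tool_rot: [[-0.713, 0.701, -0.001], [0.701, 0.713, -0.0], [0.0, -0.001, -1.0]]
force: [-0.1, 0.6, 0.4]
grip_width: 85.1
gripper_force: 0.0
```

step_arm(
  plan=[
    {"linear": [0.0322,0.011,0.0027],"turn": [0,0,-0.0758],"hand": 1},
    {"linear": [0.0322,0.011,0.0027],"turn": [0,0,-0.0758],"hand": 1},
    {"linear": [0.0322,0.011,0.0027],"turn": [0,0,-0.0758],"hand": 1},
    {"linear": [0.0322,0.011,0.0027],"turn": [0,0,-0.0758],"hand": 1},
    {"linear": [0.0322,0.011,0.0027],"turn": [0,0,-0.0758],"hand": 1},
  ],
)

```text
time_s: 2.6
tcp_pos: [502.6, 301.7, 149.6]
tool_rot: [[-0.922, 0.387, -0.001], [0.387, 0.922, -0.0], [0.0, -0.001, -1.0]]
force: [0.5, 0.8, -1.0]
grip_width: 85.2
gripper_force: 0.0
```

step_arm(
  plan=[
    {"linear": [-0.001,0,0.022],"turn": [0,0,0],"hand": 1},
    {"linear": [0,0,0.022],"turn": [0,0,0],"hand": 1},
    {"linear": [0,0,0.022],"turn": [0,0,0],"hand": 1},
    {"linear": [0,0,0.02],"turn": [0,0,0],"hand": 1},
    {"linear": [0,0,0.016],"turn": [0,0,0],"hand": 1},
  ],
)

```text
time_s: 3.02
tcp_pos: [503.7, 299.8, 46.2]
tool_rot: [[-0.92, 0.391, -0.002], [0.391, 0.92, -0.001], [0.002, -0.002, -1.0]]
force: [-1.2, 0.3, 0.1]
grip_width: 85.8
gripper_force: 0.0
```

step_arm(
  plan=[
    {"linear": [0,0,0.002],"turn": [0,0,0],"hand": 0},
    {"linear": [0,0,0],"turn": [0,0,0],"hand": -0.2},
    {"linear": [0,0,0],"turn": [0,0,0],"hand": -0.4},
    {"linear": [0,0,0],"turn": [0,0,0],"hand": -0.6},
    {"linear": [0,0,0],"turn": [0,0,0],"hand": -1},
  ],
)

```text
time_s: 3.43
tcp_pos: [505.5, 300.4, 47.5]
tool_rot: [[-0.92, 0.391, 0.002], [0.391, 0.92, 0.001], [-0.002, 0.002, -1.0]]
force: [1.2, 2.2, 0.9]
grip_width: 25.4
gripper_force: 0.9
```

step_arm(
  plan=[
    {"linear": [0,0,0],"turn": [0,0,0],"hand": -1},
    {"linear": [0,0,0],"turn": [0,0,0],"hand": -1},
    {"linear": [0,0,0],"turn": [0,0,0],"hand": -1},
    {"linear": [0,0,0],"turn": [0,0,0],"hand": -1},
  ],
)

```text
time_s: 3.77
tcp_pos: [505.4, 300.4, 47.4]
tool_rot: [[-0.92, 0.391, 0.002], [0.391, 0.92, 0.001], [-0.002, 0.002, -1.0]]
force: [-0.6, 1.0, 6.1]
grip_width: 23.1
gripper_force: 63.3
```

step_arm(
  plan=[
    {"linear": [0,0,-0.005],"turn": [0,0,0],"hand": -1},
    {"linear": [0,0,-0.015],"turn": [0,0,0],"hand": -1},
    {"linear": [0,0,-0.015],"turn": [0,0,0],"hand": -1},
    {"linear": [0,0,-0.015],"turn": [0,0,0],"hand": -1},
  ],
)

```text
time_s: 4.1
tcp_pos: [503.9, 299.6, 96.2]
tool_rot: [[-0.92, 0.391, -0.002], [0.391, 0.92, -0.001], [0.002, -0.002, -1.0]]
force: [0.9, -0.2, -2.4]
grip_width: 23.4
gripper_force: 61.8
```

Run:
```python
from h import *
plan(655,11.5,97,5.5,15)
```

```text
t 4.1 tcp [503.9 299.6  96.2] yaw 67.0 tilt [-0.0023 -0.0012] F [ 0.9 -0.2 -2.4] w 23.4
15 rows: linear [-0.0224 -0.0042 -0.0001] |t| 0.0228 turn [-0.0002 -0.      0.0715]
```

step_arm(
  plan=[
    {"linear": [-0.0224,-0.0042,0],"turn": [0,0,0.0715],"hand": -1},
    {"linear": [-0.0224,-0.0042,0],"turn": [0,0,0.0715],"hand": -1},
    {"linear": [-0.0224,-0.0042,0],"turn": [0,0,0.0715],"hand": -1},
    {"linear": [-0.0224,-0.0042,0],"turn": [0,0,0.0715],"hand": -1},
    {"linear": [-0.0224,-0.0042,0],"turn": [0,0,0.0715],"hand": -1},
  ],
)

```text
time_s: 4.52
tcp_pos: [589.3, 223.6, 95.7]
tool_rot: [[-0.723, 0.691, -0.002], [0.691, 0.723, -0.001], [0.001, -0.001, -1.0]]
force: [0.1, -0.3, -2.8]
grip_width: 22.8
gripper_force: 62.1
```

step_arm(
  plan=[
    {"linear": [-0.0224,-0.0042,0],"turn": [0,0,0.0715],"hand": -1},
    {"linear": [-0.0224,-0.0042,0],"turn": [0,0,0.0715],"hand": -1},
    {"linear": [-0.0224,-0.0042,0],"turn": [0,0,0.0715],"hand": -1},
    {"linear": [-0.0224,-0.0042,0],"turn": [0,0,0.0715],"hand": -1},
    {"linear": [-0.0224,-0.0042,0],"turn": [0,0,0.0715],"hand": -1},
  ],
)

```text
time_s: 4.93
tcp_pos: [641.7, 122.9, 95.5]
tool_rot: [[-0.435, 0.9, -0.002], [0.9, 0.435, -0.0], [0.001, -0.002, -1.0]]
force: [0.0, 0.1, -1.7]
grip_width: 23.4
gripper_force: 62.1
```

step_arm(
  plan=[
    {"linear": [-0.0224,-0.0042,0],"turn": [0,0,0.0715],"hand": -1},
    {"linear": [-0.0224,-0.0042,0],"turn": [0,0,0.0715],"hand": -1},
    {"linear": [-0.0224,-0.0042,0],"turn": [0,0,0.0715],"hand": -1},
    {"linear": [-0.0224,-0.0042,0],"turn": [0,0,0.0715],"hand": -1},
    {"linear": [-0.0224,-0.0042,0],"turn": [0,0,0.0715],"hand": -1},
  ],
)

```text
time_s: 5.35
tcp_pos: [655.5, 10.4, 95.5]
tool_rot: [[-0.093, 0.996, -0.002], [0.996, 0.093, 0.0], [0.0, -0.002, -1.0]]
force: [0.2, -0.1, -2.5]
grip_width: 23.8
gripper_force: 62.1
```

Run:
```python
from h import *
d=vision.get_image('scene');P=pts(d);measure(d,P);save(d,'s1.png')
d=vision.get_image('top');P=pts(d);measure(d,P)
plan(655,11.5,50,5.5,4)
```

```text
batten [240 180  69  19] [416.6  15.2] 5.6 [239.  37.] [11.4 14.3 17.4] 305
orange [207 218  29  16] [661.9 -48.8] -16.6 [153.  56.] [73.6 76.4 79.4] 123
orange [252 230  11  10] [650.3  87.1] 78.6 [39. 26.] [75.5 77.3 79.7] 63
wood [241 204  37   5] [496.2   6. ] 24.6 [113.  36.] [-2.9  8.9 13.2] 143
batten [336 212  33   7] [414.8  75.6] 2.0 [112.  21.] [ 9.  14.7 18.1] 143
orange [350 139  10  12] [648.6  79.8] 59.3 [43. 38.] [72.1 76.6 80.5] 103
orange [386 139  12   9] [653.8 -49.1] 31.8 [45. 25.] [73.4 76.2 80.5] 66
orange [459 174   5  22] [ 528.8 -296.4] -86.4 [73.  9.] [34.6 38.2 41. ] 53
wood [385 136  15  15] [661.  -65.4] 43.1 [77. 32.] [-3.9  1.3 77.1] 47
wood [444 160  13  16] [ 582.3 -254.3] -52.7 [66. 35.] [-3.6  8.7 24.6] 39
wood [356 189  14  11] [490.1  38. ] 28.4 [53. 21.] [-4.   8.8 13.5] 81
t 5.45 tcp [655.4   7.7  95.6] yaw 5.2 tilt [-0.0021 -0.0012] F [-0.1  0.  -2.7] w 23.4
4 rows: linear [0.001  0.     0.0114] |t| 0.0114 turn [-0.0005  0.0003 -0.0013]
```

View pics/s1.png

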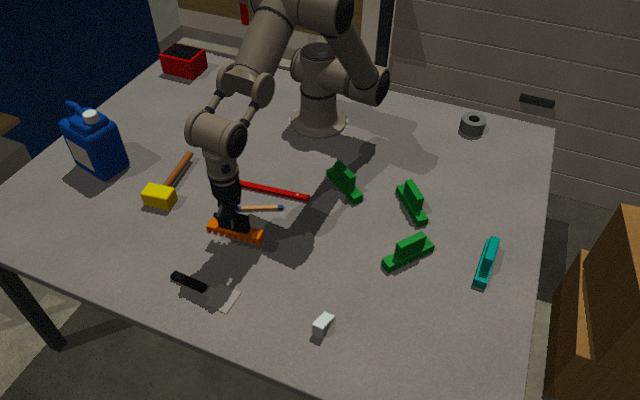

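The rake is held level beyond both dowels: head at about (235,232), blue dowel at (262,208), green dowel hidden behind the head. I'll lower it and comb.

step_arm(
  plan=[
    {"linear": [0.001,0,0.014],"turn": [0,0,-0.005],"hand": -1},
    {"linear": [0.001,0,0.014],"turn": [0,0,0],"hand": -1},
    {"linear": [0.001,0,0.012],"turn": [0,0,0],"hand": -1},
    {"linear": [0,0,0.0055],"turn": [0,0,0],"hand": -1},
    {"linear": [0,0,0],"turn": [0,0,0],"hand": -1},
  ],
)

```text
time_s: 5.87
tcp_pos: [654.4, 15.2, 48.7]
tool_rot: [[-0.102, 0.995, -0.004], [0.995, 0.102, 0.0], [0.001, -0.004, -1.0]]
force: [-0.5, 1.1, -3.2]
grip_width: 23.5
gripper_force: 62.0
```

step_arm(
  plan=[
    {"linear": [0,-0.008,0],"turn": [0,0,0],"hand": -1},
    {"linear": [0,-0.01,0],"turn": [0,0,0],"hand": -1},
    {"linear": [0,-0.01,0],"turn": [0,0,0],"hand": -1},
    {"linear": [0,-0.01,0],"turn": [0,0,0],"hand": -1},
    {"linear": [0,-0.01,0],"turn": [0,0,0],"hand": -1},
  ],
)

```text
time_s: 6.28
tcp_pos: [608.0, 9.9, 51.6]
tool_rot: [[-0.102, 0.995, 0.001], [0.995, 0.102, -0.0], [-0.0, 0.001, -1.0]]
force: [0.3, 0.5, -3.5]
grip_width: 23.6
gripper_force: 62.1
```

step_arm(
  plan=[
    {"linear": [0,-0.01,0],"turn": [0,0,0],"hand": -1},
    {"linear": [0,-0.01,0],"turn": [0,0,0],"hand": -1},
    {"linear": [0,-0.01,0],"turn": [0,0,0],"hand": -1},
    {"linear": [0,-0.01,0],"turn": [0,0,0],"hand": -1},
    {"linear": [0,-0.01,0],"turn": [0,0,0],"hand": -1},
  ],
)

```text
time_s: 6.7
tcp_pos: [558.4, 4.7, 51.7]
tool_rot: [[-0.102, 0.995, 0.002], [0.995, 0.102, -0.0], [-0.0, 0.002, -1.0]]
force: [0.8, -0.4, -3.2]
grip_width: 23.3
gripper_force: 62.1
```

Run:
```python
from h import *
d=vision.get_image('scene');P=pts(d);measure(d,P);cv2.imwrite('pics/s2.png',cv2.resize(d['image'][150:280,150:350,::-1],None,fx=4,fy=4))
plan(485,-4.8,50,5.5,10)
```

```text
batten [222 177  10   6] [ 432.9 -149.1] -19.6 [51. 26.] [10.9 13.9 18.8] 38
batten [257 184  52  15] [413.8  44.8] 5.9 [177.  27.] [11.6 14.3 17.7] 226
orange [224 206  12  10] [562.9 -60.3] -40.4 [68. 37.] [28.7 32.2 36.2] 84
orange [267 216   9   9] [550.7  78.6] 86.1 [36. 18.] [29.8 32.6 35.9] 29
wood [264 204  14   4] [505.9  45. ] -78.7 [92. 42.] [-2.2  7.6 14.1] 44
t 6.75 tcp [556.3   4.8  51.4] yaw 5.9 tilt [-0.0013 -0.0001] F [-2.9 -0.2 -3.7] w 23.2
10 rows: linear [-0.0002 -0.0072  0.0001] |t| 0.0072 turn [-0.0001 -0.      0.0006]
```

View pics/s2.png

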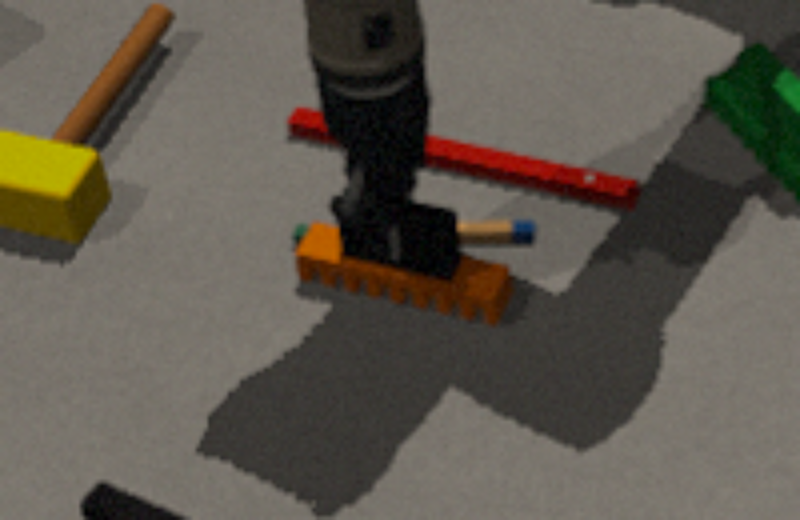

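The crop shows the green end at (300,233) just ahead of the head and the blue dowel at (495,232) in front. I'll continue combing.

step_arm(
  plan=[
    {"linear": [0,-0.008,0.0012],"turn": [0,0,0.006],"hand": -1},
    {"linear": [0,-0.008,0],"turn": [0,0,0],"hand": -1},
    {"linear": [0,-0.008,0],"turn": [0,0,0],"hand": -1},
    {"linear": [0,-0.008,0],"turn": [0,0,0],"hand": -1},
    {"linear": [0,-0.008,0],"turn": [0,0,0],"hand": -1},
  ],
)

```text
time_s: 7.17
tcp_pos: [517.8, 0.7, 49.7]
tool_rot: [[-0.095, 0.995, 0.0], [0.995, 0.095, -0.0], [-0.0, 0.0, -1.0]]
force: [1.3, -0.2, -2.3]
grip_width: 23.3
gripper_force: 62.1
```

step_arm(
  plan=[
    {"linear": [0,-0.006,0],"turn": [0,0,0],"hand": -1},
    {"linear": [0,-0.006,0],"turn": [0,0,0],"hand": -1},
    {"linear": [0,-0.005,0],"turn": [0,0,0],"hand": -1},
    {"linear": [0,-0.004,0],"turn": [0,0,0],"hand": -1},
    {"linear": [0,0,0],"turn": [0,0,0],"hand": -1},
  ],
)

```text
time_s: 7.58
tcp_pos: [496.7, -1.2, 49.6]
tool_rot: [[-0.095, 0.995, -0.001], [0.995, 0.095, 0.0], [0.0, -0.001, -1.0]]
force: [-0.3, -0.1, -2.6]
grip_width: 23.4
gripper_force: 62.1
```

Run:
```python
from h import *
d=vision.get_image('scene');P=pts(d);measure(d,P);cv2.imwrite('pics/s3.png',cv2.resize(d['image'][150:280,150:350,::-1],None,fx=4,fy=4))
plan(475,-5.8,50,5.5,10)
```

```text
batten [222 177  24   8] [ 430.9 -126.3] 4.3 [89. 29.] [11.2 14.1 17.7] 94
batten [261 185  46  14] [413.3  50. ] 6.0 [154.  83.] [11.  14.3 17.7] 171
orange [233 193  11  10] [500.8 -66.2] -36.7 [62. 35.] [27.  30.4 33.5] 79
t 7.6333 tcp [497.3  -1.3  49.6] yaw 5.5 tilt [-0.0002 -0.0001] F [ 1.1  0.1 -2.5] w 22.9
10 rows: linear [-0.0002 -0.0023 -0.    ] |t| 0.0023 turn [-0.      0.     -0.0001]
```

View pics/s3.png

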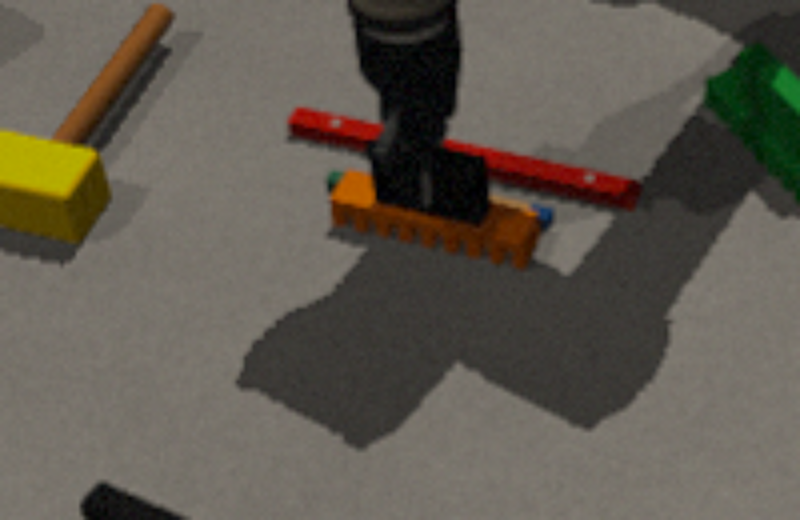

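Dowels are lying against the head, with the green end at (335,180) and the blue end at (543,215). About 20 mm is left.

step_arm(
  plan=[
    {"linear": [0,-0.004,0],"turn": [0,0,0],"hand": -1},
    {"linear": [0,-0.004,0],"turn": [0,0,0],"hand": -1},
    {"linear": [0,-0.004,0],"turn": [0,0,0],"hand": -1},
    {"linear": [0,-0.003,0],"turn": [0,0,0],"hand": -1},
    {"linear": [0,0,0],"turn": [0,0,0],"hand": -1},
  ],
)

```text
time_s: 8.05
tcp_pos: [481.7, -2.6, 49.5]
tool_rot: [[-0.095, 0.995, -0.001], [0.995, 0.095, 0.0], [0.0, -0.001, -1.0]]
force: [0.2, -0.2, -2.7]
grip_width: 23.4
gripper_force: 62.1
```

step_arm(
  plan=[
    {"linear": [0,-0.002,0],"turn": [0,0,0],"hand": -1},
    {"linear": [0,-0.002,0],"turn": [0,0,0],"hand": -1},
    {"linear": [0,0,0],"turn": [0,0,0],"hand": -1},
  ],
)

```text
time_s: 8.3
tcp_pos: [478.3, -3.1, 49.6]
tool_rot: [[-0.095, 0.995, -0.0], [0.995, 0.095, -0.0], [-0.0, -0.0, -1.0]]
force: [0.0, -0.1, -2.6]
grip_width: 23.3
gripper_force: 62.1
```

step_arm(
  plan=[
    {"linear": [0,-0.002,0],"turn": [0,0,0],"hand": -1},
    {"linear": [0,-0.002,0],"turn": [0,0,0],"hand": -1},
    {"linear": [0,0,0],"turn": [0,0,0],"hand": -1},
  ],
)

```text
time_s: 8.55
tcp_pos: [474.2, -3.4, 49.5]
tool_rot: [[-0.095, 0.995, -0.0], [0.995, 0.095, -0.0], [0.0, -0.0, -1.0]]
force: [-0.0, 0.5, -3.1]
grip_width: 23.3
gripper_force: 62.1
```

Run:
```python
from h import *
d=vision.get_image('scene');P=pts(d);measure(d,P);cv2.imwrite('pics/s4.png',cv2.resize(d['image'][160:230,210:320,::-1],None,fx=7,fy=7))
plan(475,-5.8,50,5.5,10)
```

```text
batten [222 177  23   9] [ 430.9 -126.8] 2.9 [92. 29.] [10.5 14.  17.8] 95
batten [275 188  32  11] [410.3  73.2] 5.3 [108.  23.] [10.9 14.  17.6] 136
orange [236 187  11  11] [470.2 -72.5] -50.3 [77. 33.] [24.7 29.8 33.2] 80
orange [275 195  12   8] [454.8  60.2] -31.2 [56. 33.] [25.9 31.4 34.4] 47
t 8.6 tcp [474.4  -3.4  49.6] yaw 5.5 tilt [-0.0003 -0.    ] F [-0.3  0.2 -2.9] w 23.3
10 rows: linear [-0.0002  0.     -0.    ] |t| 0.0002 turn [-0.     -0.     -0.0001]
```

View pics/s4.png

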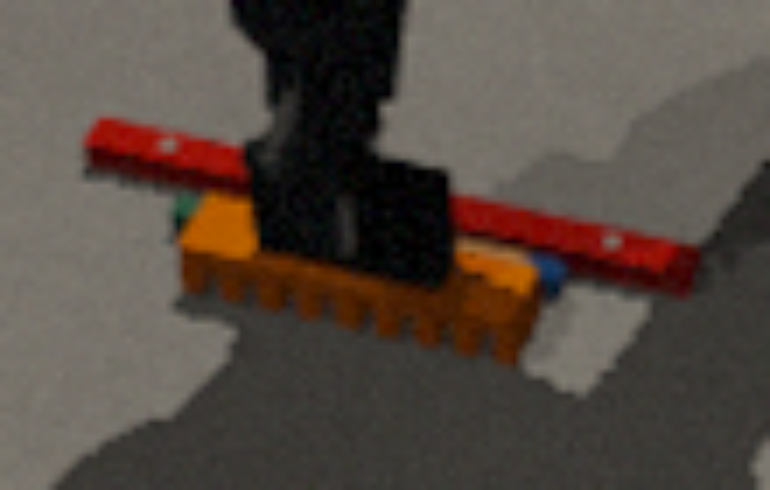

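step_arm(
  plan=[
    {"linear": [0,-0.0015,0],"turn": [0,0,0],"hand": -1},
    {"linear": [0,0,0],"turn": [0,0,0],"hand": -1},
  ],
)

```text
time_s: 8.77
tcp_pos: [473.0, -3.6, 49.6]
tool_rot: [[-0.095, 0.995, -0.0], [0.995, 0.095, -0.0], [-0.0, -0.0, -1.0]]
force: [-0.5, -0.4, -2.3]
grip_width: 22.9
gripper_force: 62.1
```

step_arm(
  plan=[
    {"linear": [0,-0.0015,0],"turn": [0,0,0],"hand": -1},
    {"linear": [0,0,0],"turn": [0,0,0],"hand": -1},
  ],
)

```text
time_s: 8.93
tcp_pos: [471.4, -3.8, 49.5]
tool_rot: [[-0.095, 0.995, -0.0], [0.995, 0.095, -0.0], [-0.0, -0.0, -1.0]]
force: [0.8, -0.1, -3.4]
grip_width: 23.4
gripper_force: 62.1
```

step_arm(
  plan=[
    {"linear": [0,-0.0015,0],"turn": [0,0,0],"hand": -1},
    {"linear": [0,0,0],"turn": [0,0,0],"hand": -1},
  ],
)

```text
time_s: 9.1
tcp_pos: [470.2, -3.9, 49.7]
tool_rot: [[-0.095, 0.995, 0.0], [0.995, 0.095, -0.0], [-0.0, 0.0, -1.0]]
force: [-0.1, 0.2, -2.9]
grip_width: 23.4
gripper_force: 62.0
```

step_arm(
  plan=[
    {"linear": [0,-0.0015,0],"turn": [0,0,0],"hand": -1},
    {"linear": [0,0,0],"turn": [0,0,0],"hand": -1},
  ],
)

```text
time_s: 9.27
tcp_pos: [469.8, -3.9, 50.0]
tool_rot: [[-0.095, 0.995, 0.003], [0.995, 0.095, -0.0], [-0.0, 0.003, -1.0]]
force: [4.9, 2.6, -4.1]
grip_width: 23.0
gripper_force: 62.2
```

Contact at about 5 N. I'll press slightly, then back off with the rake still down and look.

step_arm(
  plan=[
    {"linear": [0,-0.001,0],"turn": [0,0,0],"hand": -1},
    {"linear": [0,0,0],"turn": [0,0,0],"hand": -1},
    {"linear": [0,0,0],"turn": [0,0,0],"hand": -1},
  ],
)

```text
time_s: 9.52
tcp_pos: [469.6, -4.0, 50.1]
tool_rot: [[-0.095, 0.995, 0.004], [0.995, 0.095, -0.0], [-0.001, 0.004, -1.0]]
force: [5.9, 2.9, -4.1]
grip_width: 23.2
gripper_force: 62.1
```

step_arm(
  plan=[
    {"linear": [0,0.004,0],"turn": [0,0,0],"hand": -1},
    {"linear": [0,0.01,0],"turn": [0,0,0],"hand": -1},
    {"linear": [0,0.015,0],"turn": [0,0,0],"hand": -1},
    {"linear": [0,0.015,0],"turn": [0,0,0],"hand": -1},
    {"linear": [0,0.003,0],"turn": [0,0,0],"hand": -1},
  ],
)

```text
time_s: 9.93
tcp_pos: [516.1, 0.2, 49.6]
tool_rot: [[-0.095, 0.995, 0.001], [0.995, 0.095, -0.0], [-0.001, 0.001, -1.0]]
force: [0.7, -0.1, -3.5]
grip_width: 23.3
gripper_force: 62.2
```

Run:
```python
from h import *
o=[]
for n,c in(('scene',(160,230,210,320)),('top',(170,240,310,420))):
    d=vision.get_image(n);P=pts(d);measure(d,P);o.append(cv2.resize(d['image'][c[0]:c[1],c[2]:c[3],::-1],None,fx=4,fy=4))
cv2.imwrite('pics/s5.png',np.vstack(o))
plan(621,8.5,90,5.5,12)
```

```text
batten [222 177  20   8] [ 430.7 -132.3] 2.3 [81. 34.] [10.5 13.9 16.9] 83
batten [259 185  49  14] [414.4  48.3] 7.4 [161.  93.] [11.3 14.1 17.5] 205
orange [230 197  11  10] [516.1 -68. ] -44.7 [70. 34.] [26.9 30.2 33.4] 79
orange [272 208   8   8] [514.3  74.9] -76.7 [30. 18.] [27.1 31.1 34.1] 29
wood [258 189  28   9] [435.8  17.6] -8.6 [90. 84.] [ 7.5 10.5 13.6] 74
batten [336 213  30   7] [411.9  81.6] 4.5 [101.  19.] [11.4 15.3 18.3] 143
orange [459 174   4  20] [ 532.1 -295.9] -86.8 [66. 10.] [35.1 37.9 42.7] 53
orange [350 183  10   9] [510.3  70.9] -21.8 [37. 34.] [28.1 31.5 35. ] 82
wood [444 160  13  16] [ 582.7 -254.6] -52.7 [65. 32.] [-3.1  9.2 23.3] 37
wood [356 204  12   9] [436.   41.8] 21.5 [46. 25.] [-0.2 10.6 15.4] 55
t 10.0333 tcp [5.141e+02 4.000e-01 4.910e+01] yaw 5.5 tilt [-0.0016 -0.0001] F [ 0.2 -0.5 -2.8] w 23.3
12 rows: linear [-0.0002  0.0089 -0.0034] |t| 0.0096 turn [-0.0001 -0.     -0.    ]
```

View pics/s5.png

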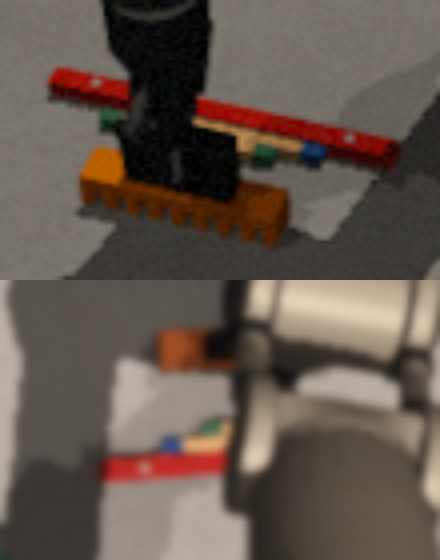

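Both dowels lie in two rows against the batten: the blue end in the inner row, the green end in the outer row next to it. Now I'll lift away and stand the rake down farther out.

step_arm(
  plan=[
    {"linear": [0,0.015,-0.02],"turn": [0,0,0],"hand": -1},
    {"linear": [0,0.025,-0.02],"turn": [0,0,0],"hand": -1},
    {"linear": [0,0.025,0],"turn": [0,0,0],"hand": -1},
    {"linear": [0,0.025,0],"turn": [0,0,0],"hand": -1},
    {"linear": [0,0.02,0],"turn": [0,0,0],"hand": -1},
  ],
)

```text
time_s: 10.45
tcp_pos: [624.2, 10.9, 89.7]
tool_rot: [[-0.095, 0.995, -0.001], [0.995, 0.095, -0.0], [-0.0, -0.001, -1.0]]
force: [-0.4, 0.0, -2.1]
grip_width: 23.6
gripper_force: 61.9
```

step_arm(
  plan=[
    {"linear": [0,0,0.015],"turn": [0,0,0],"hand": -1},
    {"linear": [0,0,0.015],"turn": [0,0,0],"hand": -1},
    {"linear": [0,0,0.008],"turn": [0,0,0],"hand": -1},
    {"linear": [0,0,0],"turn": [0,0,0],"hand": -1},
    {"linear": [0,0,0],"turn": [0,0,0],"hand": -1},
  ],
)

```text
time_s: 10.87
tcp_pos: [622.9, 10.8, 51.2]
tool_rot: [[-0.095, 0.995, -0.002], [0.995, 0.095, 0.0], [0.0, -0.002, -1.0]]
force: [0.3, -0.2, -2.4]
grip_width: 23.4
gripper_force: 62.1
```

step_arm(
  plan=[
    {"linear": [0,0,0.0015],"turn": [0,0,0],"hand": -1},
    {"linear": [0,0,0],"turn": [0,0,0],"hand": -1},
  ],
)

```text
time_s: 11.03
tcp_pos: [624.2, 10.8, 50.9]
tool_rot: [[-0.095, 0.995, 0.001], [0.995, 0.095, -0.0], [-0.0, 0.001, -1.0]]
force: [0.0, -0.1, -2.8]
grip_width: 23.4
gripper_force: 62.1
```

step_arm(
  plan=[
    {"linear": [0,0,0.001],"turn": [0,0,0],"hand": -1},
    {"linear": [0,0,0],"turn": [0,0,0],"hand": -1},
  ],
)

```text
time_s: 11.2
tcp_pos: [624.1, 10.8, 49.6]
tool_rot: [[-0.095, 0.995, 0.001], [0.995, 0.095, -0.0], [-0.0, 0.001, -1.0]]
force: [0.3, 0.9, -3.6]
grip_width: 23.4
gripper_force: 62.1
```

step_arm(
  plan=[
    {"linear": [0,0,0.0015],"turn": [0,0,0],"hand": -1},
    {"linear": [0,0,0],"turn": [0,0,0],"hand": -1},
  ],
)

```text
time_s: 11.37
tcp_pos: [623.9, 10.9, 47.6]
tool_rot: [[-0.095, 0.995, 0.0], [0.995, 0.095, -0.0], [-0.0, 0.0, -1.0]]
force: [0.1, 0.5, -2.7]
grip_width: 23.3
gripper_force: 62.1
```

step_arm(
  plan=[
    {"linear": [0,0,0.001],"turn": [0,0,0],"hand": -1},
    {"linear": [0,0,0],"turn": [0,0,0],"hand": -1},
  ],
)

```text
time_s: 11.53
tcp_pos: [624.0, 11.0, 47.4]
tool_rot: [[-0.096, 0.995, 0.0], [0.995, 0.096, -0.0], [-0.0, 0.0, -1.0]]
force: [-3.4, 1.8, 4.3]
grip_width: 23.3
gripper_force: 62.8
```

step_arm(
  plan=[
    {"linear": [0,0,0],"turn": [0,0,0],"hand": -0.2},
    {"linear": [0,0,0],"turn": [0,0,0],"hand": 0},
    {"linear": [0,0,0],"turn": [0,0,0],"hand": 0.4},
    {"linear": [0,0,0],"turn": [0,0,0],"hand": 0.6},
    {"linear": [0,0,0],"turn": [0,0,0],"hand": 0.6},
  ],
)

```text
time_s: 11.95
tcp_pos: [624.0, 10.8, 46.5]
tool_rot: [[-0.095, 0.995, 0.0], [0.995, 0.095, -0.0], [-0.0, 0.0, -1.0]]
force: [-0.2, 0.4, -0.4]
grip_width: 68.5
gripper_force: 0.0
```

step_arm(
  plan=[
    {"linear": [0,0,-0.01],"turn": [0,0,0],"hand": 0.6},
    {"linear": [0,0,-0.03],"turn": [0,0,0],"hand": 0.6},
    {"linear": [0,0,-0.035],"turn": [0,0,0],"hand": 0.6},
    {"linear": [0,0,-0.035],"turn": [0,0,0],"hand": 0.6},
    {"linear": [0,0,-0.035],"turn": [0,0,0],"hand": 0.6},
  ],
)

```text
time_s: 12.37
tcp_pos: [623.7, 10.9, 194.0]
tool_rot: [[-0.095, 0.995, 0.0], [0.995, 0.095, -0.0], [-0.0, 0.0, -1.0]]
force: [0.5, -0.1, -0.6]
grip_width: 68.4
gripper_force: 0.0
```

Run:
```python
from h import *
plan(470,-400,230,-50,18)
```

```text
t 12.3667 tcp [623.7  10.9 194. ] yaw 5.5 tilt [ 0.0003 -0.0001] F [ 0.5 -0.1 -0.6] w 68.4
18 rows: linear [-0.0253  0.0001 -0.002 ] |t| 0.0254 turn [ 0.     -0.      0.0538]
```

step_arm(
  plan=[
    {"linear": [-0.025,0,-0.01],"turn": [0,0,0.054],"hand": 0.6},
    {"linear": [-0.025,0,-0.01],"turn": [0,0,0.054],"hand": 0.6},
    {"linear": [-0.025,0,-0.01],"turn": [0,0,0.054],"hand": 0.6},
    {"linear": [-0.025,0,-0.01],"turn": [0,0,0.054],"hand": 0.6},
    {"linear": [-0.025,0,-0.01],"turn": [0,0,0.054],"hand": 0.6},
  ],
)

```text
time_s: 12.78
tcp_pos: [622.3, -114.8, 243.0]
tool_rot: [[0.176, 0.984, 0.001], [0.984, -0.176, -0.0], [-0.0, 0.001, -1.0]]
force: [0.5, -0.3, -0.3]
grip_width: 68.1
gripper_force: 0.0
```

step_arm(
  plan=[
    {"linear": [-0.025,0,-0.01],"turn": [0,0,0.054],"hand": 0.6},
    {"linear": [-0.025,0,-0.01],"turn": [0,0,0.054],"hand": 0.6},
    {"linear": [-0.025,0,-0.01],"turn": [0,0,0.054],"hand": 0.6},
    {"linear": [-0.025,0,0],"turn": [0,0,0.054],"hand": 0.6},
    {"linear": [-0.025,0,0],"turn": [0,0,0.054],"hand": 0.6},
  ],
)

```text
time_s: 13.2
tcp_pos: [587.5, -234.8, 273.3]
tool_rot: [[0.432, 0.902, 0.002], [0.902, -0.432, -0.001], [-0.0, 0.002, -1.0]]
force: [0.9, -0.2, -0.2]
grip_width: 68.3
gripper_force: 0.0
```

step_arm(
  plan=[
    {"linear": [-0.02,0,0],"turn": [0,0,0.054],"hand": 0.6},
    {"linear": [-0.01,0,0],"turn": [0,0,0],"hand": 0.6},
    {"linear": [0,0,0],"turn": [0,0,0],"hand": 0.6},
  ],
)

```text
time_s: 13.45
tcp_pos: [573.3, -262.1, 272.1]
tool_rot: [[0.479, 0.878, 0.0], [0.878, -0.479, -0.001], [-0.0, 0.0, -1.0]]
force: [0.7, 0.9, 0.5]
grip_width: 68.5
gripper_force: 0.0
```

Run:
```python
from h import *
o=[]
for n,c in(('scene',(160,260,200,340)),('top',(130,230,310,450))):
    d=vision.get_image(n);P=pts(d);print(n);measure(d,P);o.append(cv2.resize(d['image'][c[0]:c[1],c[2]:c[3],::-1],None,fx=3,fy=3))
    hsv=cv2.cvtColor(d['image'],cv2.COLOR_RGB2HSV);R=(P[...,0]>410)&(P[...,0]<480)&(abs(P[...,1])<130)&(P[...,2]<30)
    for nm,a,b in(('blue',100,130),('green',50,95)):
        m=R&(hsv[...,0]>a)&(hsv[...,0]<b)&(hsv[...,1]>80)&(hsv[...,2]>40)
        k,L,st,_=cv2.connectedComponentsWithStats(m.astype(np.uint8),connectivity=8)
        for i in range(1,k):
            if st[i,4]>2: print(nm,np.median(P[L==i],0).round(1),st[i,4])
cv2.imwrite('pics/s6.png',np.vstack(o))
```

```text
scene
batten [222 177  64  17] [423.8 -59.3] 6.0 [228.  42.] [11.1 14.4 17.4] 266
orange [215 221  12  12] [623.9 -57.6] -45.4 [74. 36.] [15.2 28.  31.5] 97
orange [244 233  24  10] [630.2  64.4] 19.4 [69. 36.] [25.  27.8 30.4] 67
wood [241 188  40  10] [442.9 -20. ] 8.4 [133.  31.] [ 7.6 10.6 13.6] 171
blue [436.9 -59.3  10.1] 11
blue [430.5  72.9   9.9] 20
green [452.8 -95.6   9.3] 9
green [443.1  36.4  10.6] 10
top
batten [335 208  85  13] [420.9 -11. ] 6.4 [295.  19.] [10.7 14.7 18.8] 410
orange [382 149  12  11] [625.7 -43.1] 42.4 [49. 39.] [23.3 29.3 35.2] 100
orange [347 151  11  11] [619.3  81.9] 52.2 [47. 39.] [25.6 29.  33. ] 98
orange [459 174   5  25] [ 523.7 -296.5] -85.5 [83.  9.] [32.7 38.8 42.5] 59
wood [386 147  10  13] [641.7 -62.8] -61.1 [47. 26.] [-4.6  0.3 31.4] 41
wood [346 150  12   8] [638.7  85.9] 34.4 [48. 23.] [-4.   1.5 29.8] 28
wood [444 160  14  16] [ 580.5 -256.9] -46.5 [70. 36.] [-3.1  7.3 24.8] 40
wood [460 174   4  14] [ 542.7 -295.7] -89.9 [44.  9.] [36.6 39.9 44.8] 29
wood [356 202  44  11] [444.7 -11.2] 10.2 [153.  33.] [-0.6 10.2 14.4] 287
blue [441.2 -59.1  10.6] 6
blue [429.4  76.3  11.3] 10
```

View pics/s6.png

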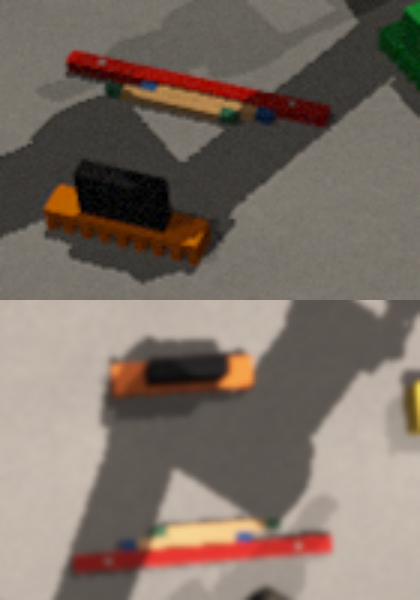

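Final view: both dowels lie in parallel rows against the batten, centres about 16 and 26 mm from its axis and 18 and −22 mm along it. The rake stands upright on its teeth about 180 mm away.

```bash
python3 -c "
from bench import arm
print(arm.job_done())"
```

```text
the job is handed in; nothing more can be done
None
```

The job is handed in, but no verdict came back. In the last pictures, at about 13.5 s, both dowels lay in parallel rows against the batten, well inside its ends, and the released rake stood upright about 180 mm clear of them.

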